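# Pop the blue sample port and confirm it

## Robot

A 7-joint arm with a two-finger parallel gripper is mounted at the origin on a cart in front of the work surface, level with it; the furniture and walls round the work are solid. World frame = base frame: x ahead of the robot, y to its left, z up, the work surface at z = 0. Lengths are in m, angles in degrees, forces in N, time in s.
With the tool pointing down it reaches from about 0.425 to 0.875 m from the base axis. Payload 9.9 kg.
Tool frame: the origin (TCP) lies between the finger pads; the fingertips stand 17 mm ahead of it and the grasp point (between the pads) lies 2 mm behind it; z points along the fingers, y is the line along which they close (so a half turn about z gives the same grasp; the last joint's range is limited). The gripper opens to 85 mm and grips with 20 to 120 N. Pads are 22 mm wide; open, the fingers measure 114 mm over their backs; the gripper's body (76 mm by 85 mm) begins 54 mm behind the grasp point. The pads swing forward as they close: fully open they stand 13 mm farther back than shut.
Start: joints at [-76.879, 32.985, 1.427, 82.34, -0.859, 64.687, -3.237], TCP at [0.208, 0.642, 0.248] pointing down, gripper open.
Joint ranges: [-157.87, 157.87], [-19.46, 123.44], [-87.15, 90], [11.01, 140.99], [-62.26, 242.26], [9.8, 113.94], [-161.44, 161.44]. Speed limits (degrees/s): [127.2, 127.2, 172.46, 172.46, 180, 180, 180].

## Interface

Orientations are given as [roll, pitch, yaw] about the fixed x, y, z axes, in that order (R = Rz(yaw) Ry(pitch) Rx(roll)).
In Python, from bench import arm, gripper_to, planner, optics gives the robot as it stands. Calls block until the motion is done:
- arm.move_pose(position, orientation): joint-space move of the TCP to a pose.
- arm.movel(position, orientation=None, rate=0.15, f_stop=None): straight line of the TCP; orientation=None keeps the orientation; rate is the mean speed in m/s. With f_stop (N) it stops when the force on the tool has changed by that much, and returns True; else False.
- arm.move_joints(angles): joint-space move.
- gripper_to(opening, squeeze=None): finger opening in m; squeeze is the grip in N (None keeps the last); returns when the fingers have stopped.
- arm.sleep(seconds).
- planner.inverse_kinematics(position, orientation): joint angles nearest the present ones, or None.
- arm.sense(): the state.
- optics.get_image(name): name is "scene" or "side" or "wrist"; returns a dict with "pixels" (384x512x3 uint8, red, green, blue), "fx", "fy", "cx", "cy" (pixels), "distortion" ([k1, k2, p1, p2, k3] as OpenCV has them; the pictures are not rectified), "R" (3x3) and "t" (3): a world point X has camera coordinates R X + t. Camera axes: x right, y down, z forward; pixel columns grow to the right and rows downward; lengths in m; the calibration is good to about 2 mm. A picture is of the moment at which its call begins. There is no depth.
A pose or a line that the arm cannot do raises arm.Unreachable and nothing moves.
- arm.finish_job(): hands the job in; it is judged then, once.
The state is a dict: "time_s": time; "joint_positions": joint angles; "qvel": joint speeds; "joint_torque": joint torques, N m; "position": TCP position; "eef_rot": TCP orientation; "force": force on the tool from outside, world axes, zero at the start; "moment": the same for the moment, N m; "width": finger opening in m; "grasp_force": force on a finger pad.
Only numpy, scipy, OpenCV 4.12 (cv2) and the standard library are available. Lean on these libraries where they do the work, as an engineer would, in place of code of your own. Each camera call takes 0.05 s, during which the arm holds its last target. There are 200 camera calls.

## Task

Open the sample port with the blue hatch: with a fingertip press the round pad on its hatch all the way down once, take the finger away so that the hatch pops up by itself, and once it is up wait about a second to see that it stays open. Then press the green button on that same unit all the way down to confirm, and finish with the hand clear. Do not push the popped hatch back, do not press anything on the unit with the orange hatch, and do not lift anything or push it out of its place.

Things in the scene. Friction and masses are not known exactly. Their poses are not given: they have to be found in the camera images.
- blue_port: Sample port unit with a BLUE hatch, fixed to the worktop, turned a little about z: white housing 145 (x) x 100 (y) x 60 high mm. Origin: centre of its underside; x towards the hatch hinge, y left, z up. Hatch 73 wide, flush in the top from x -17 to +57, hinged along y at x 57.5, z 57.5 mm. The deck before it (x -72 to -18, 60 high) bears a green button and a dark display.
- blue_pad (a point): Top centre of the white round press pad (22 mm diameter, 1.5 mm proud) on the blue hatch, on its middle line, 15 mm from its free edge and 59.5 mm from the hinge; at unit x -2, y 0, z 61.5 mm while latched. Pressing takes about 3 N over 6 mm, then a hard stop. It swings up with the hatch.
- blue_port_hatch (a joint): Blue hatch angle, rad: about 0 (0.01) latched, flush; -0.105 pushed in to the hard stop (6 mm at the pad); 1.25 popped open, free edge 130 mm above the worktop. Push-push latch: a press of 5 mm or more frees it, and as the finger withdraws a damped spring swings it to 1.25 in about 1 s; a shallower press leaves it latched. Pushing it down from open to the stop latches it again.
- blue_button_top (a point): Top centre of the green button (22 mm diameter) of the blue unit; it stands 8 mm proud of the deck, at unit x = -46, y = -26, z = 68 mm
- blue_port_button (a joint): Travel of that button, m: 0 free, 0.005 fully down (needs about 4 N); it springs back
- orange_port: The same unit with an ORANGE hatch, fixed to the worktop, same size and layout; to be left shut and untouched
- orange_port_hatch (a joint): Angle of the orange hatch, rad, same meaning; stays at 0
- orange_port_button (a joint): Travel of the orange unit's green button, m; stays at 0
- reagent_d: Loose white bottle with a green cap, 40 diameter x 82 high mm, stands between the two units; origin at the centre of its underside
- tip_box: Loose blue pipette tip box with a clear lid, 93 x 122 x 71 mm, behind the right-hand unit; origin at the centre of its underside
- beaker: Loose glass beaker, 67 diameter x 82 high mm, on the right; origin at the centre of its underside
- petri_dish: Loose petri dish, 86 diameter x 15 high mm, front right; origin at the centre of its underside
- reagent_b: Loose white bottle with a red cap, 52 diameter x 105 high mm, on the left; origin at the centre of its underside
- tape_roll: Loose roll of tape lying flat, 66 diameter x 19 high mm, front left; origin at the centre of its underside

How it is judged (in metres and radians):
On the way, in this order (a step that is already met when the one before it is completed fails the run):
1. the blue hatch is pushed in fully by the fingers (value of joint blue_port_hatch below -0.07 rad and contact force between the fingers and blue_port_hatch above 0.5 N), for 0.02 s.
2. the blue hatch stands popped open by itself, untouched, for half a second before the button is pressed (value of joint blue_port_hatch above 1.1 rad and contact force between each of the arm, the fingers and blue_port_hatch below 0.1 N and value of joint blue_port_button below 0.001 m), for 0.5 s.
3. the green button of the blue unit is pressed down by the fingers while the hatch stands open (value of joint blue_port_button above 0.004 m and contact force between the fingers and blue_port_button above 0.5 N and value of joint blue_port_hatch above 1.1 rad), for 0.02 s.
At the end, for the whole second after the job is handed in: The blue hatch stands open (over 1.1 rad) and at rest, its button is released, the orange hatch is latched shut (-0.03 to 0.05 rad) with its button up, and every loose thing is within 30 mm of where it stood (value of joint blue_port_hatch above 1.1 rad and velocity of joint blue_port_hatch below 0.05 rad/s and value of joint each of blue_port_button, orange_port_button below 0.001 m and value of joint orange_port_hatch between -0.03 and 0.05 rad and distance of each of reagent_d, tip_box, beaker, petri_dish, reagent_b, tape_roll from where it was at the start of the episode below 0.03 m); the robot touches nothing.
It fails at once if the popped blue hatch is pushed back (value of joint blue_port_hatch between 0.2 and 1 rad and velocity of joint blue_port_hatch below -0.2 rad/s).
It fails at once if the green button is pressed before the blue hatch stands open (value of joint blue_port_button above 0.003 m and value of joint blue_port_hatch below 1 rad).
It fails at once if the orange hatch is pressed in or opened (value of joint orange_port_hatch below -0.03 rad or value of joint orange_port_hatch above 0.05 rad).
It fails at once if the orange unit's button is pressed (value of joint orange_port_button above 0.002 m).
It fails at once if a loose thing is lifted, carried or pushed away (distance of any of reagent_d, tip_box, beaker, petri_dish, reagent_b, tape_roll from where it was at the start of the episode above 0.03 m).
It also fails if it takes over 32 s, if anything falls off the work surface, if the arm or the gripper's body presses on something with over 40 N, if the wrist force passes 120 N, or if a joint passes its speed limit or range.

## Working session

There is one attempt and no reset: what is moved stays moved. The work goes in short steps, each a Python script; the robot and the scene stay as the last script left them, time stands still between calls to the robot, and variables do not carry over. Pictures are saved under pics/ and viewed, at most 10 in all, crops included, and the job is handed in when it is done.

```bash
mkdir -p pics; python3 - <<'E'
from bench import arm, optics
import cv2, json
for n in ("scene","side"):
    d=optics.get_image(n)
    cv2.imwrite(f"pics/{n}0.png",d["pixels"][:,:,::-1])
    import pickle; pickle.dump(d,open(f"pics/{n}0.pkl","wb"))
    print(n,d["fx"],d["cx"],d["cy"],d["distortion"],(-d["R"].T@d["t"]).round(3),d["R"][2].round(2))
print(arm.sense())
E
```

```text
scene 454.2461095697551 250.63561900613823 197.1579967593333 [-0.10166532  0.          0.          0.          0.        ] [-0.372  0.792  1.193] [ 0.55 -0.49 -0.68]
side 409.50514332037557 248.44937355658277 194.82645028974466 [-0.12937463  0.          0.          0.          0.        ] [ 0.412 -0.924  0.811] [ 0.09  0.77 -0.63]
{'time_s': 0.1, 'joint_positions': array([-76.87975401,  33.02839459,   1.42208054,  82.38158884,
        -0.85885069,  64.68613971,  -3.23687332]), 'qvel': array([ 0.03490468, -0.0603803 ,  0.08459131, -0.16895818, -0.00612015,
        0.05655715,  0.07122116]), 'joint_torque': array([ 5.37010812e-03, -7.67295384e+01,  2.25747406e+00, -2.86602098e+01,
        1.58579479e-02,  8.71912722e-03, -1.60211164e-05]), 'position': array([0.2075714 , 0.64189325, 0.24752198]), 'eef_rot': array([-1.79914524e+02,  4.05989999e-03,  1.62082132e+02]), 'force': array([-0.43168284,  0.09726839,  0.07176772]), 'moment': array([-0.03256447,  0.0310448 ,  0.04075001]), 'grasp_force': 0.0, 'width': 0.08521092699888513}
```

View pics/scene0.png

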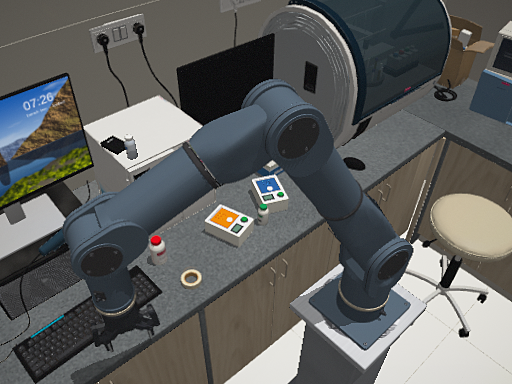

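View pics/side0.png

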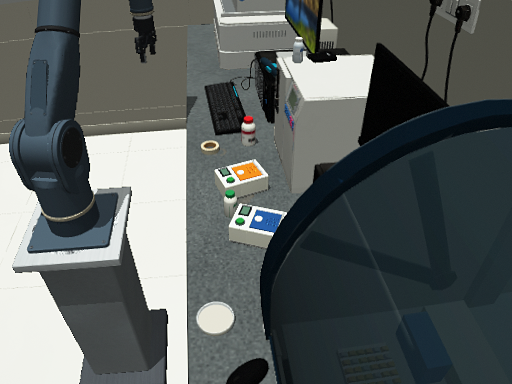

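The scene view shows the blue unit near (268,190) and the orange unit near (229,222), with a green-capped bottle between them. In the side view the blue unit is near (258,225), partly hidden by the dome at its right, and the orange unit is near (241,178). Next I'll locate the features precisely.

```bash
cat > h.py <<'E'
import numpy as np, cv2, pickle
def K(d): return np.array([[d["fx"],0,d["cx"]],[0,d["fy"],d["cy"]],[0,0,1]])
def ray(d,p):
    u=cv2.undistortPoints(np.array([[p]],float),K(d),np.array(d["distortion"]))[0,0]
    return -d["R"].T@d["t"], d["R"].T@np.array([u[0],u[1],1])
def plane(d,p,z):
    c,v=ray(d,p); return c+v*(z-c[2])/v[2]
def proj(d,X):
    return cv2.projectPoints(np.atleast_2d(X).astype(float),cv2.Rodrigues(d["R"])[0],d["t"],K(d),np.array(d["distortion"]))[0][:,0]
def blobs(d,lo,hi,roi,amin=4):
    hsv=cv2.cvtColor(d["pixels"],cv2.COLOR_RGB2HSV); m=cv2.inRange(hsv,lo,hi)
    r=np.zeros_like(m); x0,y0,x1,y1=roi; r[y0:y1,x0:x1]=m[y0:y1,x0:x1]
    n,l,s,c=cv2.connectedComponentsWithStats(r)
    return [(s[i,4],s[i,:4].tolist(),c[i].round(2)) for i in range(1,n) if s[i,4]>=amin]
E
python3 - <<'E'
from h import *
R={"scene":(190,165,300,255),"side":(205,150,292,250)}
for n in R:
    d=pickle.load(open(f"pics/{n}0.pkl","rb"))
    for nm,lo,hi,z in (("green",(45,90,40),(85,255,255),.068),("blue",(100,120,60),(125,255,255),.06),("orange",(8,150,120),(22,255,255),.06)):
        for b in blobs(d,lo,hi,R[n]): print(n,nm,b,plane(d,b[2],z).round(3))
    x0,y0,x1,y1=R[n]
    c=d["pixels"][y0:y1,x0:x1,::-1]; cv2.imwrite(f"pics/{n}_crop.png",cv2.resize(c,None,fx=6,fy=6,interpolation=cv2.INTER_NEAREST)[:600,:800])
a,b=[cv2.imread(f"pics/{n}_crop.png") for n in R]
h=min(len(a),len(b)); cv2.imwrite("pics/crops.png",cv2.resize(np.hstack([a[:h],b[:h]]),(800,360)))
E
```

```text
scene green (np.int32(20), [278, 192, 6, 4], array([280.25, 193.6 ])) [ 0.477 -0.117  0.068]
scene green (np.int32(39), [260, 204, 7, 6], array([262.92, 206.44])) [ 0.469 -0.023  0.068]
scene green (np.int32(23), [241, 217, 6, 5], array([243.7 , 218.61])) [0.468 0.069 0.068]
scene blue (np.int32(93), [257, 167, 24, 9], array([266.54, 171.37])) [ 0.611 -0.174  0.06 ]
scene blue (np.int32(9), [276, 170, 8, 5], array([279.44, 172.22])) [ 0.574 -0.208  0.06 ]
scene blue (np.int32(205), [257, 178, 23, 15], array([267.48, 184.74])) [ 0.551 -0.122  0.06 ]
scene orange (np.int32(272), [211, 208, 28, 20], array([223.7 , 217.39])) [0.525 0.113 0.06 ]
side green (np.int32(30), [227, 177, 7, 6], array([230.  , 179.23])) [0.468 0.055 0.068]
side green (np.int32(66), [225, 190, 10, 8], array([229.53, 193.42])) [ 0.461 -0.012  0.068]
side green (np.int32(42), [236, 218, 8, 6], array([239.64, 220.6 ])) [ 0.478 -0.129  0.068]
side blue (np.int32(435), [250, 210, 32, 23], array([266.04, 221.25])) [ 0.549 -0.132  0.06 ]
side orange (np.int32(287), [232, 163, 30, 18], array([246.86, 171.08])) [0.524 0.101 0.06 ]
```

View pics/crops.png

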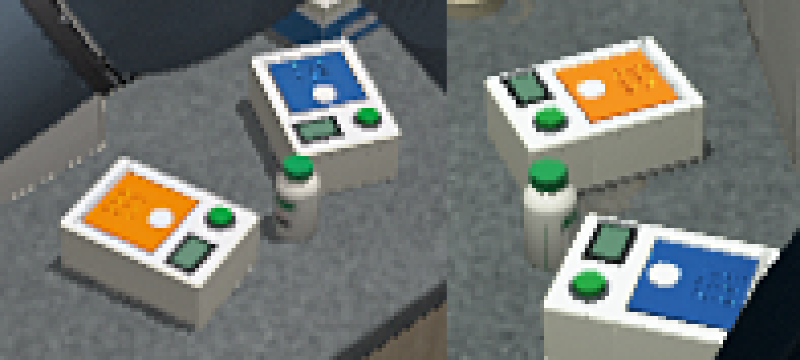

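Both crops are clear: each unit has its button and display on the robot side and its white pad near the hatch's free edge. I'll triangulate the pad and button, then refine them from the wrist camera.

```bash
python3 - <<'E'
from h import *
from bench import planner
D={n:pickle.load(open(f"pics/{n}0.pkl","rb")) for n in("scene","side")}
pads={}
for n,roi in (("scene",(262,183,276,193)),("side",(252,213,266,226))):
    d=D[n]
    hsv=cv2.cvtColor(d["pixels"],cv2.COLOR_RGB2HSV)
    x0,y0,x1,y1=roi
    for b in blobs(d,(0,0,150),(179,80,255),roi,3): print(n,b,plane(d,b[2],.0615).round(4))
def tri(p,q):
    (c1,v1),(c2,v2)=ray(D["scene"],p),ray(D["side"],q)
    s=np.linalg.lstsq(np.c_[v1,-v2],c2-c1,rcond=None)[0]; a,b=c1+s[0]*v1,c2+s[1]*v2
    return ((a+b)/2).round(4),np.linalg.norm(a-b).round(4)
print("button",tri((280.25,193.6),(239.64,220.6)))
print("cab corner",plane(D["side"],(292,190),0).round(3))
for p in ([.15,.5,.28],[.4,.22,.28],[.46,-.11,.28],[.53,-.13,.1]):
    for y in(0,180): print(p,y,planner.inverse_kinematics(p,[180,0,y]))
E
```

```text
scene (np.int32(39), [266, 186, 10, 7], array([270.28, 189.38])) [ 0.5232 -0.1105  0.0615]
side (np.int32(12), [252, 213, 3, 6], array([252.67, 214.83])) [ 0.5164 -0.1035  0.0615]
side (np.int32(39), [255, 216, 8, 6], array([258.08, 218.36])) [ 0.5291 -0.1193  0.0615]
button (array([ 0.4799, -0.1217,  0.0621]), np.float64(0.0025))
cab corner [0.663 0.064 0.   ]
[0.15, 0.5, 0.28] 0 [-110.19911708   23.77361819   46.65143519  103.56391966  -19.56779899
   61.07728326 -146.33272219]
[0.15, 0.5, 0.28] 180 [-75.79644243  18.25535907  -3.61015811 102.46654748   1.31420882
  59.31853914  10.10397303]
[0.4, 0.22, 0.28] 0 [ -70.79892509   17.00026315   47.8430572   111.93511817  -14.91403909
   57.36673952 -106.05861161]
[0.4, 0.22, 0.28] 180 [-39.38709233  12.59406482   5.83241082 111.05624276  -1.52396137
  56.42216334  57.14891424]
[0.46, -0.11, 0.28] 0 [-36.95436069  25.57126331  66.44610003 110.11793569 -26.67139414
  61.82118584 -49.40291356]
[0.46, -0.11, 0.28] 180 [-17.34864579  16.01784283  32.9553881  109.64568479 -10.28289442
  57.23402737 110.18743347]
[0.53, -0.13, 0.1] 0 [ -9.23427906  35.76126067  28.1088032  112.48220808 -26.48275502
  38.13086858 -54.40077175]
[0.53, -0.13, 0.1] 180 [  4.17268875  32.80282181   7.04397145 112.00538369  -6.55851955
  35.56695308 105.44500136]
```

```bash
python3 - <<'E'
from h import *
from bench import arm,optics,gripper_to
arm.move_pose([.15,.5,.28],[180,0,160])
arm.move_pose([.40,.22,.28],[180,0,160])
arm.move_pose([.47,-.11,.26],[180,0,160])
gripper_to(0.0)
d=optics.get_image("wrist"); pickle.dump(d,open("pics/w1.pkl","wb")); cv2.imwrite("pics/w1.png",d["pixels"][:,:,::-1])
s=arm.sense(); print(s["time_s"],s["position"],s["joint_positions"],s["width"],(-d["R"].T@d["t"]).round(3),d["R"].round(2))
E
```

```text
4.2667 [ 0.46999061 -0.11005317  0.25999735] [-11.64063902  17.35472684  25.62583    110.09970506  -9.11638086
  54.50801888  88.27234049] 9.115809439958352e-05 [ 0.394 -0.083  0.385] [[ 0.34  0.94 -0.  ]
 [ 0.89 -0.33  0.31]
 [ 0.3  -0.11 -0.95]]
```

View pics/w1.png

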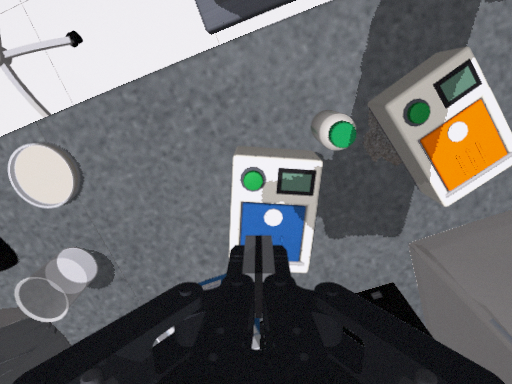

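The wrist view shows the whole blue unit: button near (253,180), pad near (273,218), with the closed fingers below them. Next, exact measurement.

```bash
python3 - <<'E'
from h import *
d=pickle.load(open("pics/w1.pkl","rb"))
g=blobs(d,(45,90,40),(85,255,255),(230,160,270,195)); p=blobs(d,(0,0,150),(179,80,255),(258,206,288,230),10); b=blobs(d,(100,120,60),(125,255,255),(225,195,315,275),30)
for n,B,z in(("btn",g,.067),("pad",p,.0615),("blue",b,.06)):
    for x in B: print(n,x,plane(d,x[2],z).round(4))
# hatch free edge corners & display as yaw checks
hsv=cv2.cvtColor(d["pixels"],cv2.COLOR_RGB2HSV); m=cv2.inRange(hsv,(100,120,60),(125,255,255))
E_=[]
for c in range(246,302,4):
    r=np.nonzero(m[195:235,c])[0]
    if len(r): E_.append(plane(d,(c,195+r[0]-.5),.06)[:2])
E_=np.array(E_); k=cv2.fitLine(E_.astype(np.float32),cv2.DIST_HUBER,0,.001,.001).ravel(); print("free edge dir",k,"yaw",np.degrees(np.arctan2(k[1],k[0]))-90,len(E_))
B=plane(d,g[0][2],.067)[:2];P=plane(d,p[0][2],.0615)[:2];v=P-B
print("dist",np.linalg.norm(v),"expect",np.hypot(44,26),"yaw",np.degrees(np.arctan2(v[1],v[0])-np.arctan2(26,44)))
E
```

```text
btn (np.int32(311), [243, 171, 20, 20], array([252.69, 180.13])) [ 0.4797 -0.1205  0.067 ]
pad (np.int32(260), [264, 209, 19, 17], array([272.8 , 217.07])) [ 0.5308 -0.1148  0.0615]
blue (np.int32(2243), [240, 202, 65, 59], array([274.66, 226.  ])) [ 0.5429 -0.1167  0.06  ]
free edge dir [ 0.41206372  0.91115505  0.51447225 -0.11198407] yaw -24.334541 14
dist 0.05142162171843887 expect 51.10772935672255 yaw -24.21093253509497
```

Yaw agrees two ways (-24.3°), and the pad-to-button distance is 51.4 mm against 51.1 expected. Now the pad press.

```bash
python3 - <<'E'
from h import *
from bench import arm,optics
ux=np.array([.911,-.412,0]); P=np.array([.5308,-.1148,0])+.002*ux; O=[180,0,155.7]; Z=lambda z:np.array([0,0,z])
arm.move_pose(P+Z(.13),O); arm.movel(P+Z(.088),O,rate=.1); arm.sleep(.2)
f0=arm.sense()["force"]
hit=arm.movel(P+Z(.067),O,rate=.02,f_stop=15)
s=arm.sense(); print(hit,s["position"],s["force"]-f0,s["time_s"])
if hit and s["position"][2]<.0745:
    arm.movel(P-.04*ux+Z(.19),O,rate=.25)
    arm.sleep(2.2)
    d=optics.get_image("wrist"); pickle.dump(d,open("pics/w2.pkl","wb")); cv2.imwrite("pics/w2.png",d["pixels"][:,:,::-1])
    print(arm.sense()["time_s"])
E
```

```text
True [ 0.53254243 -0.11555804  0.07285249] [-2.87531633  2.398126   14.17573105] 6.4333
9.3333
```

View pics/w2.png

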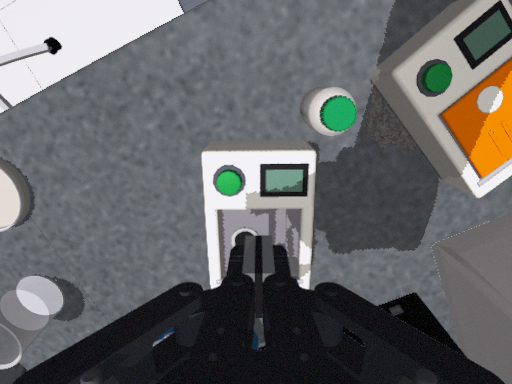

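The hatch has popped: the blue face is gone and the bay under it shows at (260,230). The button at (229,183) is clear. I'll re-measure it and press.

```bash
python3 - <<'E'
from h import *
from bench import arm,optics
d=pickle.load(open("pics/w2.pkl","rb"))
g=blobs(d,(45,90,40),(85,255,255),(205,160,250,205),50); q=plane(d,g[0][2],.067); print(g,q)
B=np.array([.4797,-.1205,0]); assert np.linalg.norm(q[:2]-B[:2])<.006
B[:2]=(B[:2]+q[:2])/2; O=[180,0,155.7]; Z=lambda z:np.array([0,0,z])
arm.movel(B+Z(.15),O,rate=.12); arm.movel(B+Z(.094),O,rate=.1); arm.sleep(.2)
f0=arm.sense()["force"]
hit=arm.movel(B+Z(.0775),O,rate=.02,f_stop=15)
s=arm.sense(); print(hit,s["position"],s["force"]-f0,s["time_s"])
arm.sleep(.1); print(arm.sense()["force"]-f0, arm.sense()["position"])
arm.movel(B+Z(.20),O,rate=.15)
arm.movel([.42,-.06,.24],O,rate=.15); arm.sleep(.5)
for n in("wrist","side"):
    d=optics.get_image(n); p=d["pixels"][:,:,::-1]
    if n=="side": p=cv2.resize(p[150:260,200:300],None,fx=5,fy=5)
    cv2.imwrite(f"pics/{n}3.png",p)
print(arm.sense()["time_s"],arm.sense()["force"])
E
```

```text
[(np.int32(506), [216, 169, 26, 26], array([228.28, 181.8 ]))] [ 0.47959786 -0.12023751  0.067     ]
True [ 0.47970033 -0.12039711  0.07995568] [-2.17183998  1.12276327 11.37956063] 11.4833
[-2.00018104  1.4437892  12.8253304 ] [ 0.47967911 -0.12035766  0.07996199]
13.9083 [-0.60676552 -0.04279327 -0.78669465]
```

View pics/side3.png

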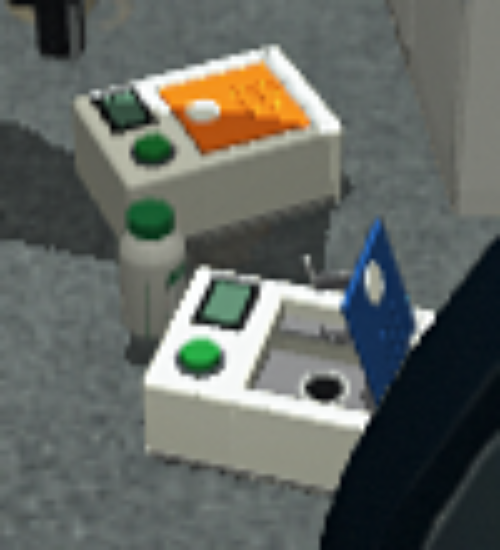

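The blue hatch stands open (blue face at (378,310) in the crop), its button is up again, the orange unit is shut, and the hand is clear. The button press stopped with the fingertip at 63 mm, which is its full 5 mm of travel.

```bash
python3 -c "
from bench import arm
print(arm.finish_job())"
```

```text
the job is handed in; nothing more can be done
None
```

I pressed the blue hatch open, it stayed up, the green button was then pressed fully and released, and I handed the job in at about 14 s with the hand clear and the orange unit untouched; no verdict was returned.

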